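# Seat the last hook on the pantry hook rail

### The arm

A 6-joint arm with a two-finger parallel gripper is mounted at the origin on the work surface. World frame = base frame: x ahead of the robot, y to its left, z up, the work surface at z = 0. Lengths are in m, angles in degrees, forces in N, time in s.
With the tool pointing down it reaches from about 0.3 to 0.75 m from the base axis. Payload 8.5 kg.
Tool frame: the origin (TCP) lies between the finger pads; the fingertips stand 25 mm ahead of it and the grasp point (between the pads) lies 6 mm ahead of it; x points along the fingers, y is the direction in which the jaws open and shut, and the axes are right-handed (so a half turn about x gives the same grasp; the last joint's range is limited). The gripper opens to 85 mm and grips with 20 to 120 N. Pads are 22 mm wide; open, the fingers measure 114 mm over their backs; the gripper's body (76 mm by 85 mm) begins 54 mm behind the grasp point. The pads swing forward as they close: fully open they stand 13 mm farther back than shut.
Start: joints at [-82.466, 21.807, 74.336, -0, 83.858, -12.336], TCP at [0.187, -0.517, 0.227] pointing down, gripper open.
Joint ranges: [-178.18, 178.18], [-50.72, 133.34], [12.68, 142.11], [-81.47, 261.47], [9.98, 163.14], [-165.26, 165.26]. Speed limits (degrees/s): [136.94, 136.94, 180, 180, 180, 180].

### API

Orientations are given as a 3x3 rotation matrix whose columns are the frame's x, y, z axes.
In Python, from rig import sensors, get_image, workorder gives the robot as it stands.
- The arm moves only by the tool arm_command, never from a script. Its argument "plan" is a list that holds one entry, the list of rows, each a list of 6 numbers: the shift along the tool's x, y, z in units of 25 mm (1.0 is 25 mm), then the turn, a rotation vector about the tool's x, y, z in units of 6 degrees (1.0 is 6 degrees). In form: [[[dx, dy, dz, ax, ay, az], ...]]. A call has 1 to 10 rows; each row is the pose to reach, as a shift and turn from the pose commanded when the call began, along the tool's axes at that moment; what a row does not reach only later rows make up. A row lasts 1/10 s, in which the tool goes at most 50 mm and 8.59 degrees, less where a joint would pass 70% of its speed; a pose out of reach is approached as far as the arm can. A call with a gripper value outside its range is refused whole. "jaw" is the closure, from 0 (fully open) to 1 (shut), set as the call begins (left out, the last holds). The fingers move at their own pace and stop on an object; "newtons" is the grip in N (left out, the last holds). Time passes only in rows, so rows that repeat a pose let the fingers close. It gives the time, the measured TCP pose, the force and the opening at its end, in the units of the state.
- sensors.observe(): the state, without advancing time (a new reading comes with each control period).
- get_image(name): name is "side" or "top" or "wrist"; returns a dict with "img" (480x640x3 uint8, red, green, blue), "fx", "fy", "cx", "cy" (pixels), "T" (4x4, takes a point from camera to world coordinates). Camera axes: x right, y up, looking along -z (the intrinsics and any distortion apply to the point x, -y, -z); pixel columns grow to the right and rows downward; lengths in m; the calibration is good to about 2 mm. A picture is of the moment at which its call begins. There is no depth.
- workorder.close_job(): hands the job in, once; it reports no verdict.
The state is a dict: "time_s": time; "q": joint angles; "qvel": joint speeds; "joint_efforts": joint torques, N m; "position": TCP position; "tool_rot": TCP orientation; "ft_force": force on the tool from outside, world axes, zero at the start; "wrist_torque": the same for the moment, N m; "grip_width": finger opening in m.
Only numpy, scipy, OpenCV 4.12 (cv2) and the standard library are available. Lean on these libraries where they do the work, as an engineer would, in place of code of your own. Each camera call takes 0.05 s, during which the arm holds its last target. There are 200 camera calls.

### The job

A green hook rail for the pantry door lies on its back on the shelf; two of its three hooks are seated, but the third stands proud of the wood and points the wrong way. With the fingertips, push that hook's arm round, whichever way you like, until the notch in its round rose meets the brass pin in the rail, then press the hook down until its rose sits flush on the wood, like its neighbours. Only push and press it: do not pull the hook up off its stub, and leave the other things on the shelf where they are.

Things in the scene. Friction and masses are not known exactly. Their poses are not given: they have to be found in the camera images.
- rail: Green painted wooden hook rail, 100 x 400 mm, lying flat on its back on a dark non-slip mat (110 x 410 mm); it does not move. Origin at the centre of its underside on the shelf; x points to its top edge, y along its length, z up. Its green face is 20 mm above the shelf. Three hook places lie along its middle line, 115 mm apart; which of them is the loose hook's varies.
- plate: The loose hook's place on the rail: a stub with a nylon bush, and the brass pin. Origin on the hook's turning axis at the rail's face; x points to the rail's top edge (a seated hook's arm points this way), z up.
- pin (a point): Tip of the upright brass anti-rotation pin, 7 mm thick with a round end, 6.5 mm tall above the rail's face, 31.5 mm from the hook's axis towards the rail's lower edge (its outer half shows beyond the rose's rim).
- notch (a point): Point at the level of the rose's underside, midway between the sides of the notch, 31.5 mm from the hook's axis, opposite to the arm. The rose is a steel disc 64 mm across and 7 mm thick; the notch in its rim is 11 mm wide and 7.5 mm deep, so it has 2 mm to spare on either side of the pin, and the pin's round end guides it a little more.
- hook_boss (a point): Centre of the flat top of the hook's central round boss (24 mm across), on the turning axis, 34 mm above the rose's underside: the place to press.
- hook_ball (a point): Centre of the ball (15 mm across) at the end of the hook's arm, 44.5 mm from the axis and 31.5 mm above the rose's underside. The arm is a 10 mm round bar that leaves the boss with its centre 23.5 mm above the rose's underside and rises to the ball: push the side of the ball or of the arm to turn the hook.
- hook_turn (a joint): How far the hook is turned (rad), growing anticlockwise seen from above: at 0 the arm points to the rail's lower edge (notch opposite the pin), at +3.14 or -3.14 the arm points to the top edge and the notch is over the pin. It starts between -1.4 and 1.4 and turns to +-4.2. It turns stiffly (about 1 N at the ball) and stays where it is left.
- hook_press (a joint): How far the hook is pushed down its stub (m): 0 at the start, the rose's underside 8 mm above the rail's face (1.5 mm over the pin's tip); 0.008 fully home, the rose flush on the rail. The bush grips: it takes about 6 N to move and stays where it is left. With the notch off the pin it stops on the pin's tip at 0.0015 to 0.003; below 0 the hook is being pulled off its stub.
- hook_b: A seated hook just like the loose one, fixed to the rail; origin on its axis at the rail's face, x along its arm. Its boss is 34 mm and its ball 39 mm high over the rail's face.
- hook_c: Another seated hook, as hook_b.
- jar: Bystander: lever-lock glass preserving jar, 96 mm across (110 mm over the lever), 125 mm high; origin at the centre of its foot.
- spoons: Bystander: ring of four aluminium measuring spoons lying fanned out, about 120 x 75 mm, 12 mm high; origin near the ring, spoons along x.
- mould: Bystander: hard silicone six-cup muffin mould, dark pink, 190 x 275 mm, 32 mm high; origin at the centre of its underside.
- pot_stand: Bystander: slatted wooden pot stand, 160 x 170 mm, 16 mm high; origin at the centre of its underside.
- screwdriver: Bystander: yellow-handled screwdriver 190 mm long and 26 mm high, lying on the shelf along the rail's lower side; origin at its middle.
- dish: Bystander: small blue dish of screws, 72 mm across, 22 mm high; origin at the centre of its foot.
- tin: Bystander: closed tin, 84 mm across, 135 mm high; origin at the centre of its foot.

How it is judged (in metres and radians):
At the end, for the whole second after the job is handed in: The hook's notch is on the pin (within 5 mm, seen from above) and the hook is pressed home: its rose is within 1.5 mm of flush on the rail, at rest; every bystander is within 25 mm of where it stood, jar and tin upright (value of joint hook_press above 0.0065 m and horizontal distance between notch and pin below 0.005 m and velocity of joint hook_turn between -0.05 and 0.05 rad/s and distance of each of jar, spoons, mould, pot_stand, screwdriver, dish, tin from where it was at the start of the episode below 0.025 m and angle between each of jar, tin's own z axis and vertical below 0.3 rad); the robot touches nothing.
It fails at once if the hook is pulled up its stub by more than 4 mm (value of joint hook_press below -0.004 m).
It fails at once if a bystander is shoved more than 25 mm or lifted (distance of any of jar, spoons, mould, pot_stand, screwdriver, dish, tin from where it was at the start of the episode above 0.025 m).
It also fails if it takes over 51 s, if anything falls off the work surface, if the arm or the gripper's body presses on something with over 40 N, if the wrist force passes 120 N, or if a joint passes its speed limit or range.

## Working session

There is one attempt and no reset: what is moved stays moved. The work goes in short steps, Python scripts to look and compute and a tool call to move; the robot and the scene stay as the last step left them, time stands still between calls to the robot, and variables do not carry over. Pictures are saved under pics/ and viewed, about 8 in all and at most 12, crops included, and the job is handed in when it is done.

Besides the shell and the picture viewer there is one more tool, called in YAML: its name, and indented under it one key for each argument. arm_command: Moves the arm, as the interface text tells. Its arguments: {"type":"object","properties":{"plan":{"type":"array","items":{"type":"array","items":{"type":"array","items":{"type":"number"}}}},"jaw":{"type":"number"},"newtons":{"type":"number"}},"required":["plan"]}

```bash
mkdir -p pics
cat > h.py <<'E'
import numpy as np, cv2
from rig import sensors, get_image, workorder
def ray(c,u,v):
    d=c["T"][:3,:3]@np.array([(u-c["cx"])/c["fx"],-(v-c["cy"])/c["fy"],-1.])
    return c["T"][:3,3],d
def onz(c,u,v,z):
    o,d=ray(c,u,v); return o+d*(z-o[2])/d[2]
def proj(c,p):
    q=np.linalg.inv(c["T"])@np.append(p,1); return c["cx"]+c["fx"]*q[0]/-q[2], c["cy"]+c["fy"]*q[1]/q[2]
def save(c,n,crop=None,s=1):
    i=c["img"][:,:,::-1]
    if crop: a,b,w,h=crop; i=i[b:b+h,a:a+w]
    cv2.imwrite("pics/"+n,cv2.resize(i,None,fx=s,fy=s,interpolation=cv2.INTER_CUBIC))
E
python3 - <<'E'
from h import *
import pickle
for n in("top","side"):
    c=get_image(n); save(c,n+"0.png"); pickle.dump(c,open(n+".pkl","wb"))
    print({k:v for k,v in c.items() if k!="img"})
s=sensors.observe(); print(s)
E
```

```text
{'fx': 466.0403660724351, 'fy': 466.0403660724351, 'cx': 312.2242277807288, 'cy': 235.39923901678634, 'T': array([[ 0.01675107,  0.98611367, -0.16522482,  0.39093757],
       [-0.9994598 ,  0.01184102, -0.03065776, -0.05125993],
       [-0.0282756 ,  0.16564911,  0.98577932,  1.24725106],
       [ 0.        ,  0.        ,  0.        ,  1.        ]])}
{'fx': 584.7111523523299, 'fy': 584.7111523523299, 'cx': 315.873051636915, 'cy': 241.03244402633433, 'T': array([[ 0.53615833,  0.47519797, -0.69765402, -0.59021035],
       [-0.84387231,  0.32166045, -0.4294346 , -0.75639003],
       [ 0.02034126,  0.81897585,  0.57346734,  1.04899843],
       [ 0.        ,  0.        ,  0.        ,  1.        ]])}
{'time_s': 0.1, 'q': array([-8.24657965e+01,  2.18367170e+01,  7.43798684e+01, -8.00378415e-04,
        8.38581572e+01, -1.23358949e+01]), 'qvel': array([-0.01542617, -0.04568437, -0.12470724, -0.04746478,  0.01185823,
       -0.09389303]), 'joint_efforts': array([ 3.36038225e-03, -4.49223626e+01, -2.31655580e+01, -1.86992115e-04,
        3.70737383e-03, -2.68049791e-05]), 'position': array([ 0.18689535, -0.51698063,  0.22608059]), 'tool_rot': array([[-1.84813205e-04,  3.39890080e-01, -9.40465150e-01],
       [ 1.29142132e-03, -9.40464301e-01, -3.39890027e-01],
       [-9.99999149e-01, -1.27735291e-03, -2.65131075e-04]]), 'ft_force': array([-0.17963207,  0.36197199, -0.52414278]), 'wrist_torque': array([-0.00372295,  0.0396773 ,  0.05266154]), 'grip_width': 0.0855729665466193}
```

View pics/top0.png

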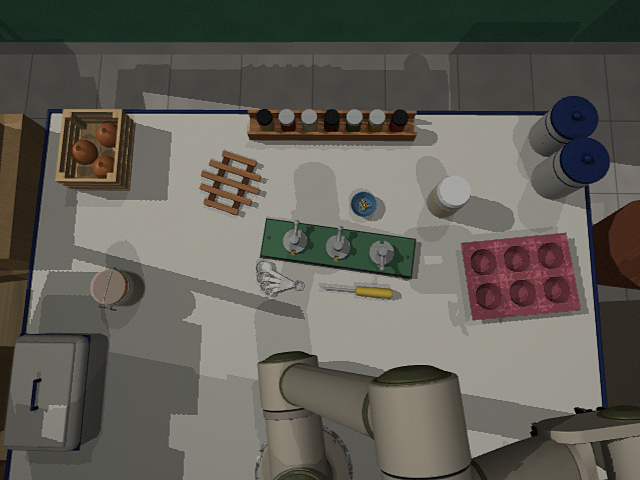

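View pics/side0.png

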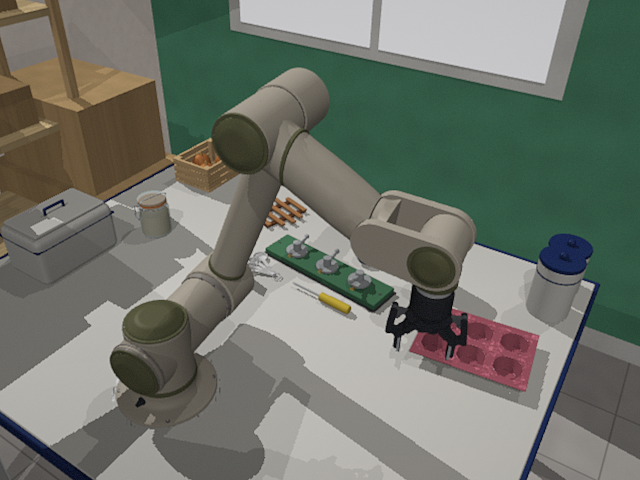

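The top view shows the rail at about (262–416, 220–278). The left and middle hooks, at (295,240) and (338,245), are seated. The loose hook is on the right at (382,253). I'll fit the rail next and zoom in on the loose hook.

```bash
cat > a.py <<'E'
from h import *
import pickle
c=pickle.load(open("top.pkl","rb")); s=pickle.load(open("side.pkl","rb"))
hsv=cv2.cvtColor(c["img"],cv2.COLOR_RGB2HSV)
m=cv2.inRange(hsv,(55,80,25),(90,255,255)); m[:200]=0; m[300:]=0
m=cv2.morphologyEx(m,cv2.MORPH_CLOSE,np.ones((3,3)))
n=max(cv2.findContours(m,0,2)[0],key=cv2.contourArea)[:,0]
P=np.array([onz(c,u,v,.02)[:2] for u,v in n],np.float32)
r=cv2.minAreaRect(P); print(r, cv2.boxPoints(r))
b=cv2.boxPoints(r)
ctr=np.array(r[0])
e=[(b[1]-b[0]),(b[2]-b[1])]; L=max(e,key=np.linalg.norm); ya=L/np.linalg.norm(L); ya*=np.sign(ya[1]); xa=np.array([ya[1],-ya[0]])
print("ctr",ctr,"xa",xa,"ya",ya)
for k in(-1,0,1):
    a=ctr+ya*.115*k
    print(k,a,proj(c,[*a,.02]),proj(s,[*a,.02]),"boss px",proj(c,[*a,.054]),proj(s,[*a,.054]))
A=cv2.resize(c["img"][210:290,250:425],(800,366),interpolation=cv2.INTER_CUBIC)
B=cv2.resize(s["img"][225:312,260:400],(370,230),interpolation=cv2.INTER_CUBIC)
C=cv2.resize(s["img"][262:302,340:400],(345,230),interpolation=cv2.INTER_CUBIC)
o=np.zeros((600,800,3),np.uint8);o[:366]=A;o[368:598,:370]=B;o[368:598,400:745]=C
cv2.imwrite("pics/z0.png",o[:,:,::-1])
E
python3 a.py
```

```text
((0.5663485527038574, -0.08009593188762665), (0.39973583817481995, 0.09988435357809067), 82.66730499267578) [[ 0.49130556 -0.27195513]
 [ 0.59037304 -0.28470343]
 [ 0.6413915   0.11176327]
 [ 0.54232407  0.12451157]]
ctr [ 0.56634855 -0.08009593] xa [ 0.99182177 -0.12763047] ya [0.12763047 0.99182177]
-1 [ 0.55167105 -0.19415544] (np.float64(380.3961331787142), np.float64(252.98338871746586)) (np.float64(357.83401885862247), np.float64(283.8598285114899)) boss px (np.float64(381.9288069806122), np.float64(251.28502971594753)) (np.float64(358.5939823023414), np.float64(274.25795571362175))
0 [ 0.56634855 -0.08009593] (np.float64(337.24492760365655), np.float64(246.94178712058454)) (np.float64(325.73549320801663), np.float64(267.2267684676494)) boss px (np.float64(337.5692177779875), np.float64(245.08364819363433)) (np.float64(326.0932390284004), np.float64(257.7713804688624))
1 [0.58102606 0.03396358] (np.float64(294.5046130534547), np.float64(240.95771438851318)) (np.float64(295.81363360825543), np.float64(251.7216299213)) boss px (np.float64(293.64372328579503), np.float64(238.94295224043032)) (np.float64(295.8213178109657), np.float64(242.41541452223663))
```

View pics/z0.png

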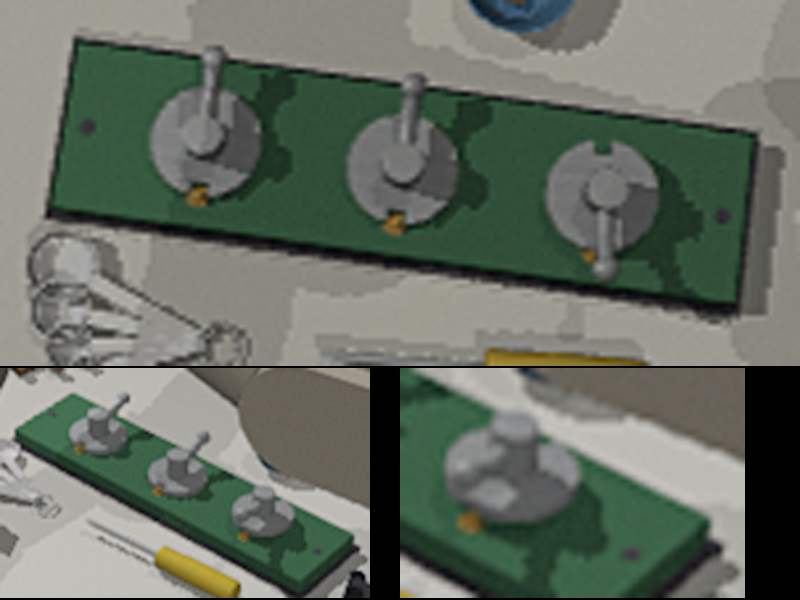

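The zoom puts the loose hook at the place at −y. Its ball is at (604,268), which is about (382,268.6) in the full top image, so the arm points to the lower edge with turn ≈ 0. I plan to straddle the ball with part-open fingers as a fork and sweep it +180°, on the free side of the rail. Then I'll press the boss with the fingers closed.

```bash
cat >> h.py <<'E'
AX=np.array([.55167,-.19416]); A0=np.degrees(np.arctan2(.12763,-.99182))  # arm angle at turn 0
def rotyaw(yaw):  # tool x down, tool y at yaw (deg)
    a=np.radians(yaw); y=np.array([np.cos(a),np.sin(a),0]); x=np.array([0,0,-1.]); return np.c_[x,y,np.cross(x,y)]
def fork(th,z,r=.0445):  # TCP pose straddling ball at turn th (deg)
    a=np.radians(A0+th); return np.r_[AX+r*np.array([np.cos(a),np.sin(a)]),z], A0+90+th
def rows(p0,R0,poses):
    from scipy.spatial.transform import Rotation as Ro
    for p,yaw in poses:
        w=np.degrees(Ro.from_matrix(R0.T@rotyaw(yaw)).as_rotvec())/6
        print(np.round(np.r_[R0.T@(np.array(p)-p0)/.025,w],2).tolist(),end=", ")
    print()
E
python3 - <<'E'
from h import *; import pickle
c=pickle.load(open("top.pkl","rb"))
b=onz(c,382.1,268.6,.0595)[:2]; d=b-AX; th=(np.degrees(np.arctan2(d[1],d[0]))-A0+180)%360-180
print(b,np.linalg.norm(d),th, A0)
# notch px
n=onz(c,250+603*175/800,210+148*80/366,.035)[:2]-AX; print("notch",np.linalg.norm(n),(np.degrees(np.arctan2(-n[1],-n[0]))-A0+180)%360-180)
s=sensors.observe()
p,y=fork(th,.16); rows(s["position"],s["tool_rot"],[(p,y)])
E
```

```text
[ 0.50651582 -0.19357839] 0.04515792093594463 6.594708283241687 172.6673260113142
notch 0.026285107500619038 2.095841619028789
[2.66, -7.81, -16.44, 3.43, -0.0, 0.01],
```

arm_command:
  plan:
    - [[0.5,-1.5,-3.2,0.7,0,0],[0.5,-3,-6.4,1.4,0,0],[1,-4.5,-9.6,2,0,0],[1.5,-5.7,-12,2.6,0,0],[2,-6.8,-14.4,3.2,0,0],[2.66,-7.8,-16.4,3.4,0,0],[2.66,-7.8,-16.4,3.4,0,0],[2.66,-7.8,-16.4,3.4,0,0],[2.66,-7.8,-16.4,3.4,0,0],[2.66,-7.8,-16.4,3.4,0,0]]
  jaw: 0.58
  newtons: 20

```text
time_s: 1.1
position: [0.5081, -0.1906, 0.1587]
tool_rot: [[-0.001, -0.005, -1.0], [0.002, -1.0, 0.005], [-1.0, -0.002, 0.001]]
ft_force: [-1.1, -0.7, 0.1]
grip_width: 0.0359
```

Run:
```python
from h import *
c=get_image("wrist"); save(c,"w1.png")
s=sensors.observe(); print(s["position"],s["tool_rot"],s["q"],c["T"][:3,3])
for n,p in dict(axis=[*AX,.062],ball=[*fork(5,.0595)[0]]).items(): print(n,proj(c,p))
p,y=fork(5,.08); rows(s["position"],s["tool_rot"],[(p,y)])
```

```text
[ 0.50767464 -0.19153921  0.15893956] [[-0.00139467 -0.00509467 -0.99998605]
 [ 0.00152682 -0.99998587  0.00509254]
 [-0.99999786 -0.00151969  0.00140243]] [-3.31917831e+01  2.44953982e+01  8.18793277e+01  3.06891186e-02
  7.37400381e+01  5.70914384e+01] [ 0.58627758 -0.19134209  0.30526519]
axis (np.float64(324.99739186188066), np.float64(174.09359227681261))
ball (np.float64(322.3372275596153), np.float64(239.77339739393142))
[3.16, 0.04, 0.01, 0.34, 0.01, 0.01],
```

View pics/w1.png

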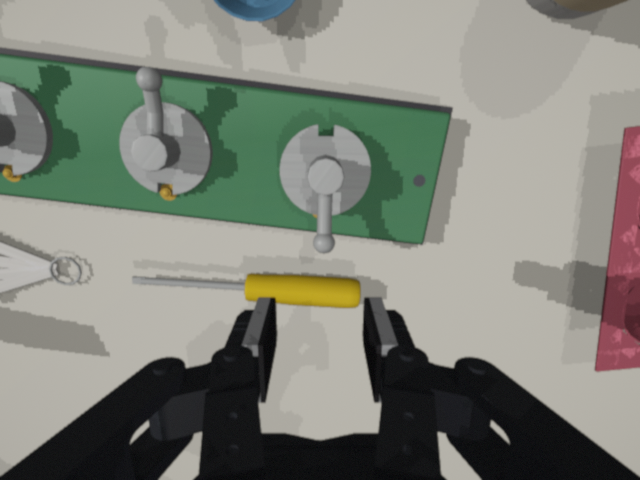

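The wrist view confirms the pose. The boss is at (325,176) against (325,174) predicted, and the ball is at (323,242) against (322,240). Next I lower the fork around the ball.

arm_command:
  plan:
    - [[1,0,0,0.34,0,0],[2,0,0,0.34,0,0],[2.8,0,0,0.34,0,0],[3.3,0,0,0.34,0,0],[3.6,0,0,0.34,0,0],[3.72,0.04,0,0.34,0,0],[3.72,0.04,0,0.34,0,0],[3.72,0.04,0,0.34,0,0]]

```text
time_s: 1.95
position: [0.5064, -0.1959, 0.0678]
tool_rot: [[0.001, -0.045, -0.999], [-0.001, -0.999, 0.045], [-1.0, 0.001, -0.001]]
ft_force: [0.2, 0.2, 0.2]
grip_width: 0.0361
```

arm_command:
  plan:
    - [[0,0,0,0,0,0],[0,0,0,0,0,0],[0,0,0,0,0,0],[0,0,0,0,0,0]]
  jaw: 0.76

```text
time_s: 2.35
position: [0.5063, -0.1955, 0.0672]
tool_rot: [[0.0, -0.045, -0.999], [-0.0, -0.999, 0.045], [-1.0, 0.0, -0.0]]
ft_force: [-0.4, 0.6, -0.2]
grip_width: 0.0201
```

Run:
```python
from h import *
s=sensors.observe(); print(s["position"],s["tool_rot"][:,1],s["ft_force"],s["grip_width"],s["q"])
p0=fork(5,.066)
for a in range(0,3):
    t0=5+58.33*a
    p,y=fork(t0,.066); print(p,y)
    rows(p,rotyaw(y),[fork(t0+58.33*k/10,.066) for k in range(1,11)])
p,y=fork(5,.066); rows(s["position"],s["tool_rot"],[(p,y)])
```

```text
[ 0.50630068 -0.19547053  0.06723478] [-4.47410039e-02 -9.98998614e-01  1.05953590e-04] [-0.35454721  0.55617902 -0.22973829] 0.02011304376602469 [-3.36139266e+01  3.07839655e+01  8.86487223e+01 -6.23782920e-05
  6.05556325e+01  5.89504302e+01]
[ 0.50720688 -0.19234878  0.066     ] 267.66732601131423
[0.0, 0.18, -0.01, -0.97, 0.0, 0.0], [0.0, 0.36, -0.04, -1.94, 0.0, 0.0], [0.0, 0.54, -0.08, -2.92, 0.0, 0.0], [0.0, 0.7, -0.15, -3.89, 0.0, 0.0], [0.0, 0.87, -0.23, -4.86, 0.0, 0.0], [0.0, 1.02, -0.32, -5.83, 0.0, 0.0], [0.0, 1.16, -0.43, -6.81, 0.0, 0.0], [0.0, 1.29, -0.56, -7.78, 0.0, 0.0], [0.0, 1.41, -0.7, -8.75, 0.0, 0.0], [0.0, 1.51, -0.85, -9.72, 0.0, 0.0], 
[ 0.52678419 -0.23105101  0.066     ] 325.9973260113142
[0.0, 0.18, -0.01, -0.97, 0.0, 0.0], [0.0, 0.36, -0.04, -1.94, 0.0, 0.0], [0.0, 0.54, -0.08, -2.92, 0.0, 0.0], [0.0, 0.7, -0.15, -3.89, 0.0, 0.0], [0.0, 0.87, -0.23, -4.86, 0.0, 0.0], [0.0, 1.02, -0.32, -5.83, 0.0, 0.0], [0.0, 1.16, -0.43, -6.81, 0.0, 0.0], [0.0, 1.29, -0.56, -7.78, 0.0, 0.0], [0.0, 1.41, -0.7, -8.75, 0.0, 0.0], [0.0, 1.51, -0.85, -9.72, 0.0, 0.0], 
[ 0.57000173 -0.23470871  0.066     ] 384.3273260113142
[0.0, 0.18, -0.01, -0.97, 0.0, 0.0], [0.0, 0.36, -0.04, -1.94, 0.0, 0.0], [0.0, 0.54, -0.08, -2.92, 0.0, 0.0], [0.0, 0.7, -0.15, -3.89, 0.0, 0.0], [0.0, 0.87, -0.23, -4.86, 0.0, 0.0], [0.0, 1.02, -0.32, -5.83, 0.0, 0.0], [0.0, 1.16, -0.43, -6.81, 0.0, 0.0], [0.0, 1.29, -0.56, -7.78, 0.0, 0.0], [0.0, 1.41, -0.7, -8.75, 0.0, 0.0], [0.0, 1.51, -0.85, -9.72, 0.0, 0.0], 
[0.05, -0.13, -0.03, -0.04, -0.0, -0.0],
```

arm_command:
  plan:
    - [[0,0.18,-0.01,-0.97,0,0],[0,0.36,-0.04,-1.94,0,0],[0,0.54,-0.08,-2.92,0,0],[0,0.7,-0.15,-3.89,0,0],[0,0.87,-0.23,-4.86,0,0],[0,1.02,-0.32,-5.83,0,0],[0,1.16,-0.43,-6.81,0,0],[0,1.29,-0.56,-7.78,0,0],[0,1.41,-0.7,-8.75,0,0],[0,1.51,-0.85,-9.72,0,0]]

```text
time_s: 3.35
position: [0.5259, -0.2343, 0.0671]
tool_rot: [[-0.0, 0.829, -0.559], [0.0, -0.559, -0.829], [-1.0, -0.0, -0.0]]
ft_force: [-0.5, -0.1, 0.6]
grip_width: 0.0205
```

```bash
cat > st.py <<'E'
from h import *
import sys
s=sensors.observe(); d=s["position"][:2]-AX
print(s["position"],"r",np.linalg.norm(d),"th",(np.degrees(np.arctan2(d[1],d[0]))-A0)%360,"yawth",(np.degrees(np.arctan2(*s["tool_rot"][1::-1,1]))-A0-90)%360,s["ft_force"],s["grip_width"],"q6",s["q"][5])
if len(sys.argv)>1:
    t0,t1,z=map(float,sys.argv[1:])
    rows(s["position"],s["tool_rot"],[fork(t0+(t1-t0)*k/10,z) for k in range(1,11)])
E
python3 st.py 63 120 .066
```

```text
[ 0.52589313 -0.2342819   0.06710517] r 0.04768871643748584 th 64.6134009448312 yawth 63.323976320198824 [-0.50786333 -0.10153492  0.61050753] 0.020506738592674136 q6 -1.7805561649931265
[0.04, 0.12, -0.13, -0.9, -0.0, 0.0], [0.04, 0.3, -0.16, -1.85, -0.0, 0.0], [0.04, 0.47, -0.2, -2.8, -0.0, 0.0], [0.04, 0.64, -0.26, -3.75, -0.0, 0.0], [0.04, 0.8, -0.34, -4.7, -0.0, 0.0], [0.04, 0.95, -0.43, -5.65, -0.0, 0.0], [0.04, 1.09, -0.54, -6.6, -0.0, 0.0], [0.04, 1.22, -0.65, -7.55, -0.0, 0.0], [0.04, 1.34, -0.79, -8.5, -0.0, 0.0], [0.04, 1.44, -0.93, -9.45, -0.0, 0.0],
```

arm_command:
  plan:
    - [[0.04,0.12,-0.13,-0.9,0,0],[0.04,0.3,-0.16,-1.85,0,0],[0.04,0.47,-0.2,-2.8,0,0],[0.04,0.64,-0.26,-3.75,0,0],[0.04,0.8,-0.34,-4.7,0,0],[0.04,0.95,-0.43,-5.65,0,0],[0.04,1.09,-0.54,-6.6,0,0],[0.04,1.22,-0.65,-7.55,0,0],[0.04,1.34,-0.79,-8.5,0,0],[0.04,1.44,-0.93,-9.45,0,0]]

```text
time_s: 4.35
position: [0.5688, -0.2351, 0.0661]
tool_rot: [[-0.0, 0.923, 0.386], [0.0, 0.386, -0.923], [-1.0, -0.0, -0.0]]
ft_force: [0.8, 0.9, 1.0]
grip_width: 0.0206
```

```bash
python3 st.py 121 176 .066
python3 - <<'E'
from h import *
c=get_image("top"); save(c,"t2.png",(340,210,100,80),6)
E
```

```text
[ 0.56879507 -0.23513051  0.0660652 ] r 0.04440553074845405 th 120.01688551491935 yawth 120.01989458201328 [0.83336967 0.94654662 1.00691518] 0.02061897601167442 q6 -56.15220309552235
[0.0, 0.2, -0.01, -1.08, -0.0, 0.0], [0.0, 0.37, -0.03, -2.0, -0.0, 0.0], [0.0, 0.53, -0.08, -2.91, -0.0, 0.0], [0.0, 0.7, -0.14, -3.83, -0.0, 0.0], [0.0, 0.85, -0.21, -4.75, -0.0, 0.0], [0.0, 0.99, -0.3, -5.66, -0.0, 0.0], [0.0, 1.13, -0.4, -6.58, -0.0, 0.0], [0.0, 1.26, -0.52, -7.5, -0.0, 0.0], [0.0, 1.37, -0.64, -8.41, -0.0, 0.0], [0.0, 1.48, -0.78, -9.33, -0.0, 0.0],
```

View pics/t2.png

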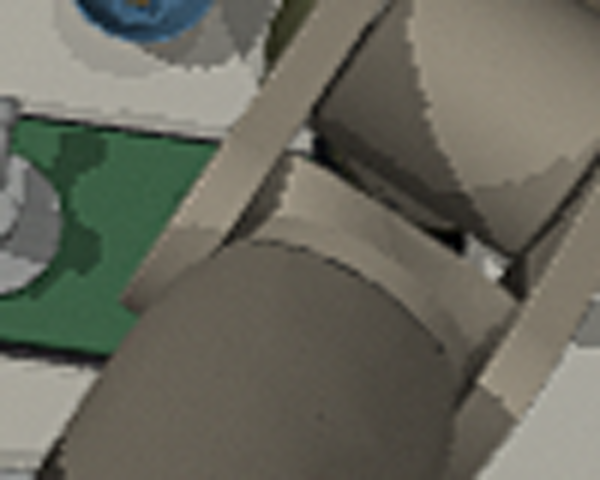

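The arm hides the hook in this view, but the wrist force is consistent with a light push. I'll finish the arc with the fork about 3° ahead of the hook, to take up the play in the gap.

```bash
python3 st.py 120 183 .066
```

```text
[ 0.56925704 -0.234908    0.06606208] r 0.04438134231082612 th 120.67794712265743 yawth 120.30961551417116 [ 0.48511347  0.46498063 -0.2491735 ] 0.020236217364585942 q6 -56.41039991671175
[0.0, 0.17, -0.0, -1.0, 0.0, -0.0], [0.0, 0.37, -0.04, -2.05, 0.0, -0.0], [0.0, 0.56, -0.09, -3.1, 0.0, -0.0], [0.0, 0.74, -0.16, -4.15, 0.0, -0.0], [0.0, 0.91, -0.25, -5.2, 0.0, -0.0], [0.0, 1.07, -0.36, -6.25, 0.0, -0.0], [0.0, 1.22, -0.49, -7.3, 0.0, -0.0], [0.0, 1.35, -0.63, -8.35, 0.0, -0.0], [0.0, 1.47, -0.79, -9.4, 0.0, -0.0], [0.0, 1.57, -0.96, -10.45, 0.0, -0.0],
```

arm_command:
  plan:
    - [[0,0.17,0,-1,0,0],[0,0.37,-0.04,-2.05,0,0],[0,0.56,-0.09,-3.1,0,0],[0,0.74,-0.16,-4.15,0,0],[0,0.91,-0.25,-5.2,0,0],[0,1.07,-0.36,-6.25,0,0],[0,1.22,-0.49,-7.3,0,0],[0,1.35,-0.63,-8.35,0,0],[0,1.47,-0.79,-9.4,0,0],[0,1.57,-0.96,-10.45,0,0]]

```text
time_s: 5.4
position: [0.5957, -0.1978, 0.066]
tool_rot: [[-0.0, 0.082, 0.997], [0.0, 0.997, -0.082], [-1.0, 0.0, -0.0]]
ft_force: [-0.2, 0.3, 0.0]
grip_width: 0.0205
```

arm_command:
  plan:
    - [[0,0,0,0,0,0],[0,0,0,0,0,0]]

```text
time_s: 5.6
position: [0.5957, -0.1981, 0.0661]
tool_rot: [[-0.0, 0.088, 0.996], [-0.0, 0.996, -0.088], [-1.0, -0.0, -0.0]]
ft_force: [-0.1, -1.2, -1.1]
grip_width: 0.0203
```

```bash
python3 st.py
```

```text
[ 0.59565723 -0.19812706  0.06611379] r 0.04416575116527021 th 182.17929884200493 yawth 182.2686897435384 [-0.11088852 -1.17971    -1.08087211] 0.02030681080627958 q6 -114.11732786920643
```

arm_command:
  plan:
    - [[0,0,0,0,0,0],[0,0,0,0,0,0],[0,0,0,0,0,0],[-1,0,0,0,0,0],[-2,0,0,0,0,0],[-3,0,0,0,0,0],[-4,0,0,0,0,0],[-4,0,0,0,0,0],[-4,0,0,0,0,0],[-4,0,0,0,0,0]]
  jaw: 0.6

```text
time_s: 6.6
position: [0.5953, -0.1978, 0.1649]
tool_rot: [[-0.002, 0.085, 0.996], [0.001, 0.996, -0.085], [-1.0, 0.001, -0.002]]
ft_force: [0.4, 0.1, -0.2]
grip_width: 0.0341
```

```bash
python3 st.py
python3 - <<'E'
from h import *; import pickle
c=get_image("wrist"); pickle.dump(c,open("w3.pkl","wb")); 
for n,p in dict(axis=[*AX,.062],ball=[*fork(180,.0595)[0]],pin=[*fork(0,.0265,.0315)[0]]).items(): print(n,proj(c,p))
u,v=proj(c,[*AX,.04]); a,b=max(0,int(u-90)),max(0,int(v-70)); print(a,b); save(c,"w3.png",(a,b,180,140),4)
E
```

```text
[ 0.59525925 -0.1978214   0.16490275] r 0.04374275339356233 th 182.53122660148142 yawth 182.46516338848681 [ 0.35453987  0.14071017 -0.15916283] 0.03413518291032769 q6 -114.31165726011349
axis (np.float64(319.31904719428564), np.float64(175.89620908719388))
ball (np.float64(316.6116834934204), np.float64(239.90224163987045))
pin (np.float64(321.1261594627923), np.float64(124.48143706436275))
229 101
```

View pics/w3.png

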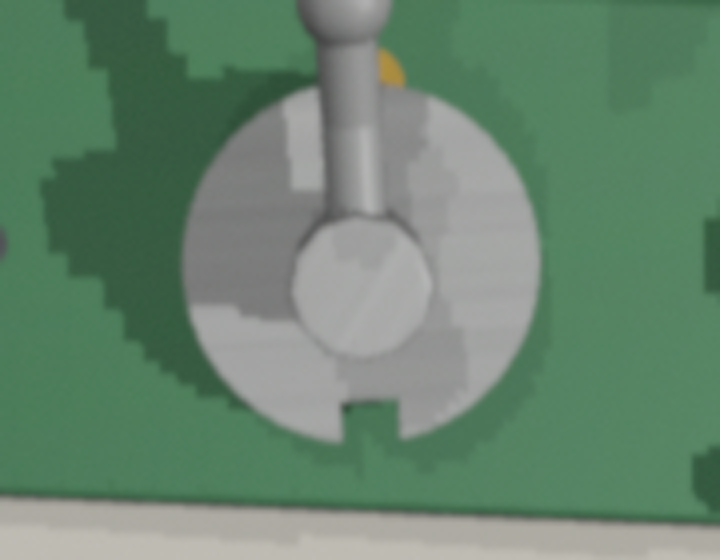

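The hook did not turn: its arm still points to the lower edge, with the pin just showing at (390,68) in the zoom. The fork must have passed over or around the ball. I'll check the fingertip geometry in the wrist picture.

Run:
```python
from h import *; import pickle
c=pickle.load(open("w3.pkl","rb")); 
for p in [(371,420)]:
    n=onz(c,229+p[0]/4,101+p[1]/4,.035)[:2]-AX; print("notch r",np.linalg.norm(n),(np.degrees(np.arctan2(-n[1],-n[0]))-A0+180)%360-180)
b=onz(c,229+345/4,101+5/4,.0595)[:2]-AX; print("ball",np.linalg.norm(b),(np.degrees(np.arctan2(b[1],b[0]))-A0+180)%360-180)
bo=onz(c,229+362/4,101+287/4,.062)[:2]-AX; print("boss",bo)
s=sensors.observe(); R=s["tool_rot"];P=s["position"]
for x in (0,.006,.012,.025):
  for z in(-.011,.011): print(x,z,[np.round(proj(c,P+R@[x,y,z])).tolist() for y in(-.017,.017)])
save(c,"w3b.png",(150,220,340,255),2.3)
```

```text
notch r 0.026044225239305798 6.419377247189772
ball 0.04521727141130912 5.6072643168084255
boss [-0.00201464  0.00029134]
0 -0.011 [[279.0, 289.0], [360.0, 289.0]]
0 0.011 [[281.0, 335.0], [359.0, 335.0]]
0.006 -0.011 [[281.0, 283.0], [359.0, 283.0]]
0.006 0.011 [[282.0, 328.0], [357.0, 328.0]]
0.012 -0.011 [[282.0, 278.0], [357.0, 278.0]]
0.012 0.011 [[283.0, 321.0], [356.0, 321.0]]
0.025 -0.011 [[284.0, 267.0], [355.0, 267.0]]
0.025 0.011 [[286.0, 308.0], [354.0, 308.0]]
```

View pics/w3b.png

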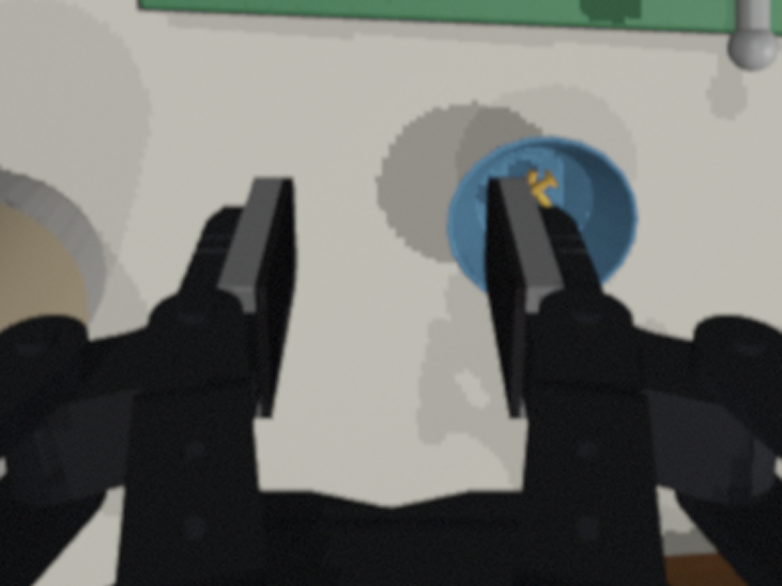

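Measured from the wrist camera, the fingertips are about 5 mm behind the TCP at this opening, not 25 mm ahead. That explains why they passed over the ball, whose top is at z = 67 mm. I'll redo it lower, at a radius clear of the rose, and go clockwise so the wrist doesn't need unwinding. Both wrist views also put the axis about 1.5 mm nearer the robot.

```bash
sed -i 's/AX=np.array(\[.55167/AX=np.array([.5502/; s/r=.0445):/r=.047,flip=180):/; s/A0+90+th$/A0+90+th+flip/' h.py; grep -n "AX=\|flip" h.py
python3 - <<'E'
from h import *
s=sensors.observe()
rows(s["position"],s["tool_rot"],[fork(6,.165),fork(6,.12),fork(6,.08),fork(6,.045)])
E
```

```text
14:AX=np.array([.5502,-.19416]); A0=np.degrees(np.arctan2(.12763,-.99182))  # arm angle at turn 0
17:def fork(th,z,r=.047,flip=180):  # TCP pose straddling ball at turn th (deg)
18:    a=np.radians(A0+th); return np.r_[AX+r*np.array([np.cos(a),np.sin(a)]),z], A0+90+th+flip
[0.0, -0.12, -3.68, -0.59, -0.02, -0.01], [1.8, -0.12, -3.68, -0.59, -0.02, -0.01], [3.4, -0.12, -3.68, -0.59, -0.02, -0.01], [4.8, -0.13, -3.67, -0.59, -0.02, -0.01],
```

arm_command:
  plan:
    - [[0,-0.12,-1.5,-0.3,0,0],[0,-0.12,-3,-0.59,0,0],[0,-0.12,-3.68,-0.59,0,0],[0,-0.12,-3.68,-0.59,0,0],[0,-0.12,-3.68,-0.59,0,0],[1,-0.12,-3.68,-0.59,0,0],[2,-0.12,-3.68,-0.59,0,0],[3,-0.12,-3.68,-0.59,0,0],[3.5,-0.12,-3.68,-0.59,0,0],[3.5,-0.12,-3.68,-0.59,0,0]]

```text
time_s: 7.65
position: [0.504, -0.1929, 0.0765]
tool_rot: [[-0.003, 0.023, 1.0], [0.002, 1.0, -0.023], [-1.0, 0.002, -0.003]]
ft_force: [0.1, -0.3, -0.1]
grip_width: 0.0341
```

arm_command:
  plan:
    - [[0.4,0,0,0,0,0],[0.8,0,0,0,0,0],[1.2,0,0,0,0,0],[1.3,0,0,0,0,0],[1.3,0,0,0,0,0]]

```text
time_s: 8.15
position: [0.5037, -0.1932, 0.0458]
tool_rot: [[-0.001, 0.023, 1.0], [0.0, 1.0, -0.023], [-1.0, 0.0, -0.001]]
ft_force: [-0.5, 0.0, -0.8]
grip_width: 0.0341
```

```bash
python3 st.py
python3 - <<'E'
from h import *
c=get_image("wrist"); save(c,"w4.png")
E
```

```text
[ 0.50371005 -0.19319688  0.04576454] r 0.04649992743785003 th 6.14586831912402 yawth 186.02118478369715 [-0.51001538  0.02954668 -0.81031941] 0.03407841108271695 q6 -122.25309987750674
```

View pics/w4.png

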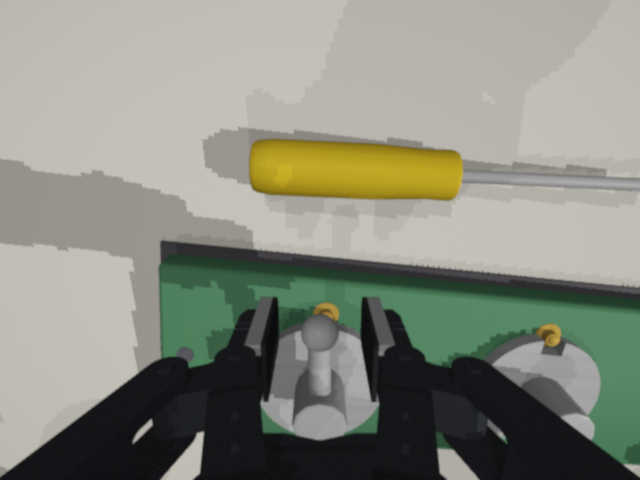

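The ball at (319,333) is centred between the fingers. By scale the tips are at about its height, z ≈ 55 mm, so I'll go 9 mm lower, narrow the gap and sweep clockwise.

arm_command:
  plan:
    - [[0.2,0,0,0,0,0],[0.36,0,0,0,0,0],[0.36,0,0,0,0,0],[0.36,0,0,0,0,0],[0.36,0,0,0,0,0]]
  jaw: 0.76

```text
time_s: 8.7
position: [0.5039, -0.1933, 0.0372]
tool_rot: [[0.0, 0.023, 1.0], [-0.0, 1.0, -0.023], [-1.0, -0.0, 0.0]]
ft_force: [0.6, 0.4, 0.5]
grip_width: 0.0203
```

```bash
python3 st.py 6 -54 .0365
```

```text
[ 0.50385529 -0.1932824   0.03723375] r 0.04635302185575038 th 6.2478285721412306 yawth 186.02394295895448 [0.59662851 0.35584373 0.53236337] 0.02032526526890936 q6 -122.25420593395509
[0.03, 0.2, -0.02, 1.0, 0.0, 0.0], [0.03, 0.4, 0.02, 2.0, 0.0, 0.0], [0.03, 0.59, 0.07, 3.0, 0.0, 0.0], [0.03, 0.77, 0.14, 4.0, 0.0, 0.0], [0.03, 0.95, 0.23, 5.0, 0.0, 0.0], [0.03, 1.11, 0.33, 6.0, 0.0, 0.0], [0.03, 1.27, 0.46, 7.0, 0.0, 0.0], [0.03, 1.4, 0.6, 8.0, 0.0, 0.0], [0.03, 1.53, 0.75, 9.0, 0.0, 0.0], [0.03, 1.64, 0.91, 10.0, 0.0, 0.0],
```

arm_command:
  plan:
    - [[0,0.2,-0.02,1,0,0],[0,0.4,0.02,2,0,0],[0,0.59,0.07,3,0,0],[0,0.77,0.14,4,0,0],[0,0.95,0.23,5,0,0],[0,1.11,0.33,6,0,0],[0,1.27,0.46,7,0,0],[0,1.4,0.6,8,0,0],[0,1.53,0.75,9,0,0],[0,1.64,0.91,10,0,0]]

```text
time_s: 9.7
position: [0.5276, -0.1528, 0.0373]
tool_rot: [[0.0, 0.879, 0.476], [-0.0, 0.476, -0.879], [-1.0, -0.0, 0.0]]
ft_force: [0.2, -0.8, 0.8]
grip_width: 0.02
```

```bash
python3 st.py -54 -114 .0365
python3 - <<'E'
from h import *
c=get_image("wrist"); save(c,"w5.png",(160,230,320,250),1.5)
E
```

```text
[ 0.52762696 -0.15279414  0.03728932] r 0.04712405407386457 th 305.953638785758 yawth 125.78118915928638 [ 0.18167934 -0.77685216  0.83563406] 0.01998048813589797 q6 -56.93128129710363
[0.03, 0.2, 0.01, 0.96, 0.0, 0.0], [0.03, 0.39, 0.04, 1.96, 0.0, 0.0], [0.03, 0.58, 0.09, 2.96, 0.0, 0.0], [0.03, 0.76, 0.16, 3.96, 0.0, 0.0], [0.03, 0.94, 0.25, 4.96, 0.0, -0.0], [0.03, 1.1, 0.36, 5.96, 0.0, -0.0], [0.03, 1.26, 0.48, 6.96, 0.0, -0.0], [0.03, 1.4, 0.62, 7.96, 0.0, -0.0], [0.03, 1.52, 0.77, 8.96, 0.0, -0.0], [0.03, 1.63, 0.94, 9.96, 0.0, -0.0],
```

View pics/w5.png

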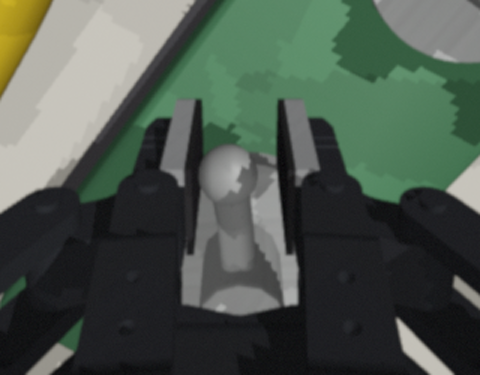

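The ball now rides against the trailing finger at (228,172) in the crop, so the hook is turning with the fork. I'll continue the arc.

arm_command:
  plan:
    - [[0.02,0.2,0.01,0.96,0,0],[0.02,0.39,0.04,1.96,0,0],[0.02,0.58,0.09,2.96,0,0],[0.02,0.76,0.16,3.96,0,0],[0.02,0.94,0.25,4.96,0,0],[0.02,1.1,0.36,5.96,0,0],[0.02,1.26,0.48,6.96,0,0],[0.02,1.4,0.62,7.96,0,0],[0.02,1.52,0.77,8.96,0,0],[0.02,1.63,0.94,9.96,0,0]]

```text
time_s: 10.75
position: [0.5744, -0.1536, 0.0366]
tool_rot: [[-0.001, 0.855, -0.518], [0.001, -0.518, -0.855], [-1.0, -0.001, -0.0]]
ft_force: [-0.8, 2.3, 0.6]
grip_width: 0.0205
```

```bash
python3 st.py -114 -182 .0365
```

```text
[ 0.57438005 -0.1535787   0.03663699] r 0.04723893497584292 th 246.54440973879633 yawth 66.14394401821085 [-0.84904408  2.33465829  0.64065668] 0.020501220086463306 q6 4.802797059999469
[0.01, 0.24, 0.02, 1.16, -0.0, 0.01], [0.01, 0.46, 0.06, 2.29, -0.0, 0.01], [0.0, 0.67, 0.13, 3.42, -0.0, 0.01], [0.0, 0.88, 0.22, 4.56, -0.0, 0.01], [0.0, 1.07, 0.33, 5.69, 0.0, 0.01], [0.0, 1.25, 0.47, 6.82, 0.0, 0.01], [0.0, 1.4, 0.63, 7.96, 0.0, 0.01], [0.0, 1.54, 0.8, 9.09, 0.0, 0.01], [0.0, 1.66, 0.99, 10.22, 0.0, 0.01], [0.0, 1.76, 1.19, 11.36, 0.0, 0.01],
```

arm_command:
  plan:
    - [[0,0.24,0.02,1.16,0,0],[0,0.46,0.06,2.29,0,0],[0,0.67,0.13,3.42,0,0],[0,0.88,0.22,4.56,0,0],[0,1.07,0.33,5.69,0,0],[0,1.25,0.47,6.82,0,0],[0,1.4,0.63,7.96,0,0],[0,1.54,0.8,9.09,0,0],[0,1.66,0.99,10.22,0,0],[0,1.76,1.19,11.36,0,0]]

```text
time_s: 11.75
position: [0.5969, -0.202, 0.0367]
tool_rot: [[0.0, -0.163, -0.987], [0.0, -0.987, 0.163], [-1.0, -0.0, -0.0]]
ft_force: [0.4, 1.2, -0.6]
grip_width: 0.0203
```

arm_command:
  plan:
    - [[0,0,0,0,0,0],[0,0,0,0,0,0]]

```text
time_s: 11.95
position: [0.5967, -0.202, 0.0366]
tool_rot: [[-0.0, -0.156, -0.988], [0.0, -0.988, 0.156], [-1.0, -0.0, 0.0]]
ft_force: [0.1, -0.1, 0.3]
grip_width: 0.0205
```

```bash
python3 st.py
```

```text
[ 0.59673777 -0.20199997  0.03664282] r 0.04719353219571867 th 177.77014993573263 yawth 358.33394028427654 [ 0.12115811 -0.06520344  0.34816169] 0.020511445134501427 q6 69.54860210571451
```

arm_command:
  plan:
    - [[0,0,0,0,0,0],[0,0,0,0,0,0],[0,0,0,0,0,0],[-1,0,0,0,0,0],[-2,0,0,0,0,0],[-3.5,0,0,0,0,0],[-5,0,1,0,0,0],[-5.1,0,2.5,0,0,0],[-5.1,0,3.5,0,0,0],[-5.1,0,3.5,0,0,0]]
  jaw: 0.6

```text
time_s: 12.95
position: [0.5083, -0.1872, 0.1649]
tool_rot: [[-0.001, -0.16, -0.987], [0.0, -0.987, 0.16], [-1.0, -0.0, 0.001]]
ft_force: [0.5, -0.3, -0.2]
grip_width: 0.034
```

```bash
python3 - <<'E'
from h import *; import pickle
c=get_image("wrist"); pickle.dump(c,open("w6.pkl","wb")); 
for n,p in dict(axis=[*AX,.062],ball=[*fork(180,.0595)[0]],pin=[*fork(0,.0265,.0315)[0]]).items(): print(n,proj(c,p))
u,v=proj(c,[*AX,.04]); a,b=max(0,int(u-90)),max(0,int(v-80)); print(a,b); save(c,"w6.png",(a,b,180,150),4)
E
python3 st.py
```

```text
axis (np.float64(319.43424605900145), np.float64(174.5479307054183))
ball (np.float64(316.8625437333411), np.float64(97.54351802700825))
pin (np.float64(320.834988694203), np.float64(209.34643950321788))
229 90
[ 0.50983036 -0.18779323  0.16475685] r 0.040868615771582954 th 358.3702745776395 yawth 358.10513678563916 [-0.13022234 -0.24158895 -0.13453015] 0.03415058015887674 q6 66.5155515727227
```

View pics/w6.png

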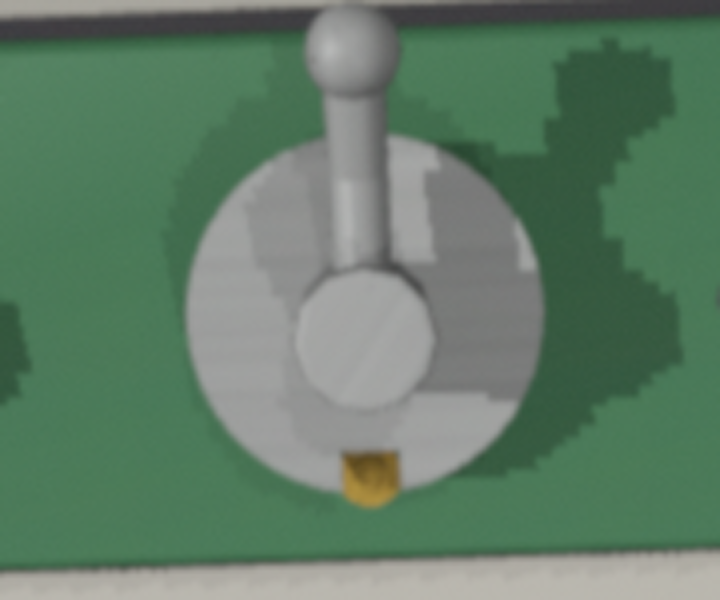

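The pin fills the notch exactly, both centred at about x = 371 in the zoom, so the turn is right. Now I shut the jaws, go over the boss and press in small steps while watching the force.

arm_command:
  plan:
    - [[0,0,-0.8,0,0,0],[0,0,-1.64,0,0,0],[0,0,-1.64,0,0,0],[0,0,-1.64,0,0,0],[0.8,0,-1.64,0,0,0],[1.6,0,-1.64,0,0,0],[2.3,0,-1.64,0,0,0],[2.6,0,-1.64,0,0,0],[2.6,0,-1.64,0,0,0]]
  jaw: 1

```text
time_s: 13.9
position: [0.5505, -0.1944, 0.0985]
tool_rot: [[-0.002, -0.16, -0.987], [0.001, -0.987, 0.16], [-1.0, -0.001, 0.002]]
ft_force: [-0.3, -0.6, 0.0]
grip_width: 0.0
```

```bash
python3 st.py;  python3 - <<'E'
from h import *
c=get_image("side"); u,v=map(int,proj(c,[*AX,.07])); save(c,"s7.png",(u-60,v-60,120,100),6)
print(u,v, proj(c,[*AX,.062]),proj(c,[*AX,.1]))
E
```

```text
[ 0.55046506 -0.19435718  0.09845116] r 0.0003303545000003882 th 150.68697723575434 yawth 358.10361066087967 [-0.25969168 -0.58569262  0.02534616] 1.617854156316294e-05 q6 68.17072166931169
358 269 (np.float64(358.51672397713924), np.float64(272.2401157051029)) (np.float64(359.39022524868665), np.float64(261.1624717032403))
```

View pics/s7.png

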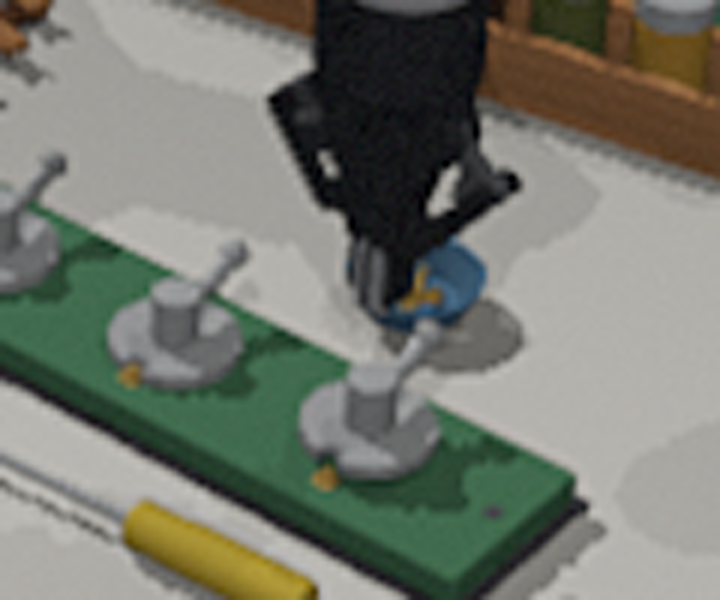

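The fingertips are at crop (385,308), about 40 mm above the boss top at (373,372) and in line with it. I'll descend, then press by force.

arm_command:
  plan:
    - [[0.3,0,0,0,0,0],[0.6,0,0,0,0,0],[0.9,0,0,0,0,0],[1.1,0,0,0,0,0],[1.1,0,0,0,0,0]]

```text
time_s: 14.45
position: [0.5506, -0.1944, 0.0707]
tool_rot: [[-0.001, -0.16, -0.987], [0.001, -0.987, 0.16], [-1.0, -0.001, 0.001]]
ft_force: [-0.0, 1.0, -0.1]
grip_width: 0.0003
```

arm_command:
  plan:
    - [[0.06,0,0,0,0,0],[0.12,0,0,0,0,0],[0.18,0,0,0,0,0],[0.24,0,0,0,0,0]]

```text
time_s: 14.85
position: [0.551, -0.1946, 0.0656]
tool_rot: [[0.0, -0.16, -0.987], [-0.0, -0.987, 0.16], [-1.0, 0.0, -0.0]]
ft_force: [-0.1, -0.3, -0.7]
grip_width: 0.0001
```

arm_command:
  plan:
    - [[0.06,0,0,0,0,0],[0.12,0,0,0,0,0],[0.18,0,0,0,0,0],[0.24,0,0,0,0,0]]

```text
time_s: 15.25
position: [0.551, -0.1946, 0.0595]
tool_rot: [[0.0, -0.16, -0.987], [0.0, -0.987, 0.16], [-1.0, -0.0, -0.0]]
ft_force: [-0.5, 0.2, -0.2]
grip_width: -0.0002
```

arm_command:
  plan:
    - [[0.06,0,0,0,0,0],[0.12,0,0,0,0,0],[0.18,0,0,0,0,0]]

```text
time_s: 15.55
position: [0.551, -0.1946, 0.0554]
tool_rot: [[0.0, -0.16, -0.987], [-0.0, -0.987, 0.16], [-1.0, 0.0, -0.0]]
ft_force: [-1.6, 0.6, 4.2]
grip_width: -0.0
```

I have contact: 4 N at TCP z = 55 mm. There are about 8 mm to go.

arm_command:
  plan:
    - [[0.04,0,0,0,0,0],[0.08,0,0,0,0,0],[0.12,0,0,0,0,0],[0.16,0,0,0,0,0]]

```text
time_s: 15.95
position: [0.551, -0.1946, 0.0514]
tool_rot: [[0.0, -0.16, -0.987], [-0.0, -0.987, 0.16], [-1.0, 0.0, -0.0]]
ft_force: [-0.9, 1.0, 5.6]
grip_width: -0.0003
```

arm_command:
  plan:
    - [[0.04,0,0,0,0,0],[0.08,0,0,0,0,0],[0.1,0,0,0,0,0]]

```text
time_s: 16.25
position: [0.5511, -0.1946, 0.0493]
tool_rot: [[0.001, -0.16, -0.987], [-0.0, -0.987, 0.16], [-1.0, 0.0, -0.001]]
ft_force: [-3.9, 1.3, 11.4]
grip_width: 0.0003
```

arm_command:
  plan:
    - [[0.03,0,0,0,0,0],[0.06,0,0,0,0,0],[0.06,0,0,0,0,0]]

```text
time_s: 16.55
position: [0.5511, -0.1946, 0.0492]
tool_rot: [[0.001, -0.16, -0.987], [-0.001, -0.987, 0.16], [-1.0, 0.001, -0.002]]
ft_force: [-6.4, 2.8, 20.6]
grip_width: 0.0002
```

arm_command:
  plan:
    - [[0.03,0,0,0,0,0],[0.06,0,0,0,0,0],[0.06,0,0,0,0,0]]

```text
time_s: 16.85
position: [0.5512, -0.1947, 0.0491]
tool_rot: [[0.002, -0.16, -0.987], [-0.002, -0.987, 0.16], [-1.0, 0.001, -0.003]]
ft_force: [-10.8, 4.5, 30.5]
grip_width: 0.0005
```

There is a hard stop at TCP z = 49.2 mm. The travel since first contact is 6–10 mm, which is beyond the 3 mm pin stop. I'll lift off and check.

arm_command:
  plan:
    - [[-0.2,0,0,0,0,0],[-0.6,0,0,0,0,0],[-1.5,0,0,0,0,0],[-2.8,0,0,0,0,0],[-4.2,0,0.5,0,0,0],[-4.7,0,1.2,0,0,0],[-4.7,0,1.64,0,0,0],[-4.7,0,1.64,0,0,0],[-4.7,0,1.64,0,0,0]]

```text
time_s: 17.75
position: [0.5107, -0.1881, 0.163]
tool_rot: [[-0.0, -0.161, -0.987], [0.0, -0.987, 0.161], [-1.0, -0.0, 0.0]]
ft_force: [0.4, 0.3, 0.0]
grip_width: -0.0003
```

```bash
python3 st.py
python3 - <<'E'
from h import *; import pickle
c=get_image("wrist"); w6=pickle.load(open("w6.pkl","rb")); t=get_image("side"); pickle.dump((c,t),open("w8.pkl","wb"))
print("axis proud",proj(c,[*AX,.062]),"home",proj(c,[*AX,.054]))
u,v=map(int,proj(c,[*AX,.04])); a=cv2.resize(c["img"][v-80:v+70,u-100:u+100],(800,600)[:2] if 0 else (400,300))
u6,v6=map(int,proj(w6,[*AX,.04])); b=cv2.resize(w6["img"][v6-80:v6+70,u6-100:u6+100],(400,300))
U,V=map(int,proj(t,[*AX,.05])); d=cv2.resize(t["img"][V-50:V+25,U-90:U+40],(520,300),interpolation=cv2.INTER_CUBIC)
o=np.zeros((600,800,3),np.uint8); o[:300,:400]=a;o[:300,400:]=b;o[300:,:520]=d
cv2.imwrite("pics/f.png",o[:,:,::-1]); print(u-100,v-80,u6-100,v6-80,U-90,V-50)
E
```

```text
[ 0.51071609 -0.18808149  0.16303528] r 0.03994905981213975 th 358.58075952825294 yawth 358.08859118097234 [0.35775747 0.34835452 0.02415344] -0.00027866837123783586 q6 66.55289773510513
axis proud (np.float64(318.72743150686915), np.float64(178.99395517574004)) home (np.float64(318.75085597303826), np.float64(177.14876948074348))
218 94 219 90 268 225
```

View pics/f.png

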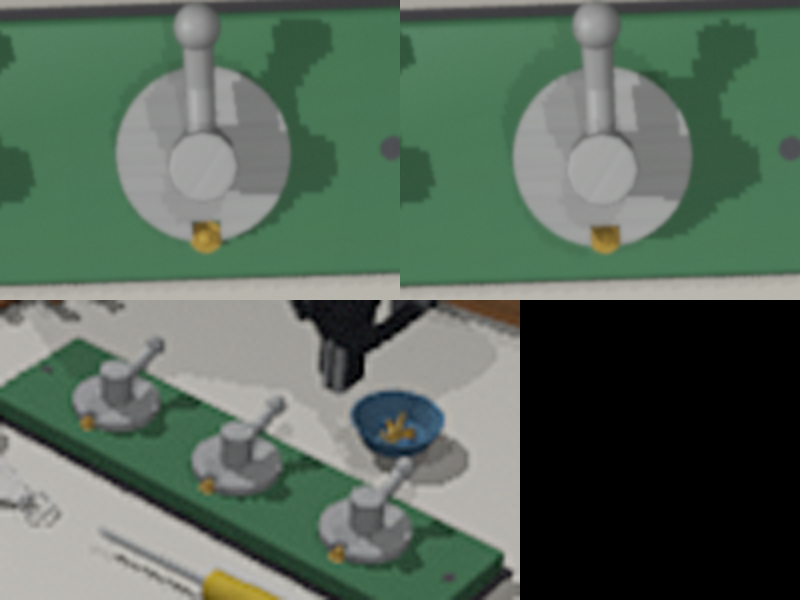

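The pictures agree that the hook is home. The rose shrank from 178 to 174 px wide, which is what an 8 mm drop predicts. The shadow has closed up, the pin tip shows through the notch, and the side view matches the neighbouring hooks. I'll hand in.

```bash
python3 -c "
from rig import workorder; print(workorder.close_job())"
```

```text
the job is handed in; nothing more can be done
None
```

The hook is turned with its notch on the pin and pressed down flush. I handed the job in at about 18 s on the robot's clock; it reports no verdict.

- **Turning:** I pushed the ball with part-open fingers used as a fork, clockwise through about 185°. My first sweep, the other way, passed over the ball without touching it. The stated 25 mm fingertip reach did not match: the tips are about 5–7 mm behind the reported TCP (tool point). I measured that from the wrist picture, and the contact height later agreed. I then repeated the sweep lower.
- **Pressing:** I pressed the boss with the jaws shut. It moved at about 4–6 N, then stopped hard at 30 N after 6–10 mm of travel. If the notch had been off the pin, it would have stopped by 3 mm.
- **Last checks:** The wrist view shows the pin centred in the notch, and the rose's apparent size shrank by the amount an 8 mm drop predicts. In the side view the hook looks like its neighbours, and the gripper was clear and read no force.
- **Bystanders:** I felt no contact with any of them, and the dish and screwdriver look unmoved in the pictures. I did not measure their positions again at the end.

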